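# Draw the battery fuse with the insulated fuse tongs

## Robot

A 6-joint arm with a two-finger parallel gripper is mounted at the origin on a cart in front of the work surface, level with it; the furniture and walls round the work are solid. World frame = base frame: x ahead of the robot, y to its left, z up, the work surface at z = 0. Lengths are in m, angles in degrees, forces in N, time in s.
With the tool pointing down it reaches from about 0.325 to 0.85 m from the base axis. Payload 15.5 kg.
Tool frame: the origin (TCP) lies midway between the tips of the shut fingers; the grasp point (between the pads) lies 19 mm behind it; z points along the fingers, y is the line along which they close (so a half turn about z gives the same grasp; the last joint's range is limited). The gripper opens to 91 mm and grips with 3 to 60 N. Pads are 32 mm wide; open, the fingers measure 118 mm over their backs; the gripper's body (76 mm by 178 mm) begins 60 mm behind the grasp point.
Start: joints at [63.856, 28.281, 77.091, -0, 74.628, -5.472], TCP at [0.221, 0.585, 0.214] pointing down, gripper open.
Joint ranges: [-166.48, 166.48], [-47.26, 123.95], [12.59, 153.08], [-70.14, 250.14], [6.76, 159.57], [-176.63, 176.63]. Speed limits (degrees/s): [108.29, 108.29, 147.25, 172.46, 172.46, 172.46].

## Interface

Orientations are given as a 3x3 rotation matrix whose columns are the frame's x, y, z axes.
In Python, from bench import ctrl gives the robot as it stands. The module is installed in compiled form; this text tells all that it offers. Calls block until the motion is done:
- ctrl.goto(position, orientation): joint-space move of the TCP to a pose.
- ctrl.move_l(position, vel=0.15, ori=None, contact_N=None): straight line of the TCP; ori=None keeps the orientation; vel is the mean speed in m/s. With contact_N (N) it stops when the force on the tool has changed by that much, and returns True; else False.
- ctrl.movej(angles): joint-space move.
- ctrl.command_gripper(opening): opening from 0.0 (shut) to 1.0 (fully open); the grip force is fixed at half the most; returns when the fingers have stopped.
- ctrl.sleep(seconds).
- ctrl.ik(position, orientation): joint angles nearest the present ones, or None.
- ctrl.read_camera(name): name is "scene" or "top"; returns the picture (420x560x3 uint8, blue, green, red); there is no depth.
- ctrl.camera_params(name): a dict with "fx", "fy", "cx", "cy" (pixels), "pose" (4x4, takes a point from camera to world coordinates). Camera axes: x right, y up, looking along -z (the intrinsics and any distortion apply to the point x, -y, -z); pixel columns grow to the right and rows downward; lengths in m; the calibration is good to about 2 mm. A picture is of the moment at which its call begins. camera_params takes no time and is no camera call.
A pose or a line that the arm cannot do raises ctrl.MotionError and nothing moves.
- ctrl.sign_off(): hands the job in; it is judged then, once.
Readings, each from a call of its own:
- ctrl.current_t(): time.
- ctrl.current_q(): joint angles.
- ctrl.current_dq(): joint speeds.
- ctrl.current_effort(): joint torques, N m.
- ctrl.current_tool_pos(): TCP position.
- ctrl.current_eef_rot(): TCP orientation.
- ctrl.current_contact_force(): force on the tool from outside, world axes, zero at the start.
- ctrl.current_wrist_torque(): the same for the moment, N m.
- ctrl.current_grip_width(): opening from 0.0 (shut) to 1.0 (fully open).
- ctrl.current_grasp_force(): force on a finger pad.
Only numpy, scipy, OpenCV 4.12 (cv2) and the standard library are available. Lean on these libraries where they do the work, as an engineer would, in place of code of your own. Each camera call takes 0.05 s, during which the arm holds its last target. There are 200 camera calls.

## Task

Free the knife-blade fuse in its holder by turning the black captive wing nut about a quarter turn anticlockwise, so that its steel clamp dog swings right off the fuse blade. Then take the red insulated fuse tongs by their handles out of the blue pocket, squeeze them shut on the white fuse body, pull the fuse straight up out of its contacts and finish holding it still in the tongs, more than 10 cm above the worktop and clear of the holder. Touch the fuse with the tongs only, and leave the jar, the crocodile clip and the screwdriver where they are.

Things in the scene. Friction and masses are not known exactly. Their poses are not given: they have to be found in the camera images.
- fuse_base: Grey fuse holder fixed to the worktop, 84 (x) by 200 (y) by 12 mm; origin under its centre, z up. Copper contact leaves (14 mm wide, tops 42 mm above the worktop) at y = +-33 mm grip the fuse blades, one leaf of each pair sprung (about 3 N): the fuse pulls out with about 10 N. The clamp nut stands at y = +66 mm. Low terminal bolts (33 mm high) at y = +-89 mm, not handled.
- clamp_nut (a joint): Angle of the captive wing nut on its vertical stud, rad: 0 = its steel dog points along the holder's -y, over the fuse blade; grows to 1.57 (stop) as it is turned anticlockwise seen from above, dog then along the holder's +x. Starts at 0 to 0.25. Friction 0.08 N m; stays where left; the nut does not rise.
- nut_grip (a point): Centre of the nut's wings: black upright bar 10 mm thick, 40 mm long, 22 mm tall (60 to 82 mm above the worktop), lying along the dog (the holder's y at joint 0); grip it across its 10 mm. Its frame turns with the nut. The fuse (top 60 to 65 mm above the worktop) ends 43 mm from the stud's axis: keep fingertips above 66 mm.
- dog_tip (a point): Underside of the end of the steel clamp dog (5 mm thick, 14 mm wide, reaching 37 mm from the stud's axis), 42 mm above the worktop, 2 mm above the fuse blade.
- fuse: Knife-blade fuse, about 0.16 kg: white ceramic body 28 (x) by 46 (y) by 44 mm (z), label, steel end caps; origin at the centre of the body's underside, which is 16 mm above the worktop when seated, axes then like the holder's. Metal blades 6 mm thick, 16 mm long, 18 mm tall stick out of its ends along y; they leave the contacts after rising 25 mm. The tongs take it across its 28 mm.
- fuse_mid (a point): Point in the fuse body 26 mm above its underside, halfway along and across: where the middle of the tongs' jaws belongs.
- tongs: Red plastic scissor tongs, 0.13 kg, 190 mm long, upright in the pocket, handles up. Origin at the pivot; z points up to the handles, x is the direction in which they open and close, y the pivot axis (22 mm wide). Handles: 40 to 115 mm above the pivot, 13 mm thick; finger guard at 36 to 41 mm: keep fingertips above 44 mm. Jaws: 27 to 75 mm below the pivot, 22 mm wide, 9 mm thick.
- tongs_a (a joint): Half angle of the tongs, rad. 0: shut, jaws 22 mm apart. 0.05: on the 28 mm fuse, handles parallel, 38 mm over their outsides. 0.19: sprung open, handles 61 mm over their outsides at the grip, jaws 43 mm apart at their middle, 48 mm at the tips, 67 mm over their outsides. The spring pushes each handle out with 6 N (open) to 11 N (shut): they follow the fingers as these open.
- tongs_grip (a point): Point midway between the handles, 80 mm above the pivot: where to grip them from above, fingers outside, closing along the tongs' x. Closed a little (to 50 to 55 mm) they can be carried with the jaws still open wider than the fuse.
- tongs_jaws (a point): Point midway between the jaws, 60 mm below the pivot (15 mm above the jaw tips).
- tongs_stand: Blue sheet-steel pocket fixed to the worktop that holds the tongs: foot 100 by 62 mm, open-topped pocket 72 (its x) by 25 mm (its y) inside, rim 60 mm above the worktop, floor 6 mm thick; origin at the centre of its underside. Lift the tongs straight up 60 mm or more to clear it.
- jar: Glass jar of screws with a brass-coloured lid, 70 by 64 by 92 mm, origin at the centre of its underside. Leave alone.
- clip: Pink crocodile clip lying flat, 13 by 91 by 12 mm, origin at the centre of its underside. Leave alone.
- stubby: Short blue screwdriver lying flat, 31 by 98 by 31 mm, origin at the centre of its underside. Leave alone.
There are look-alikes about, which are no part of the job. What is shaped like the fuse_base but brown or purple is not meant.

How it is judged:
By the outcome, as a careful person would: the job done as asked, in the order asked, and still so for the second after the job is handed in, while the arm keeps its last pose, push and grip.
It also fails if it takes over 51 s, if anything falls off the work surface, if the arm or the gripper's body presses on something with over 40 N, if the wrist force passes 120 N, or if a joint passes its speed limit or range.

## Working session

There is one attempt and no reset: what is moved stays moved. The work goes in short steps, each a Python script; the robot and the scene stay as the last script left them, time stands still between calls to the robot, and variables do not carry over. Pictures are saved under pics/ and viewed, at most 11 in all, crops included, and the job is handed in when it is done.

```bash
mkdir -p pics
python3 - <<'E'
from bench import ctrl
import cv2, numpy as np
for n in("scene","top"):
    cv2.imwrite(f"pics/{n}0.png",ctrl.read_camera(n)); p=ctrl.camera_params(n); print(n,{k:(np.round(v,4).tolist()) if not isinstance(v,str) else v for k,v in p.items()})
print(ctrl.current_t(), ctrl.current_grip_width(),ctrl.current_eef_rot())
E
```

```text
scene {'fx': 542.2262, 'fy': 542.2262, 'cx': 276.6313, 'cy': 208.2445, 'pose': [[0.6818, 0.4308, -0.5912, -0.515], [-0.7315, 0.4116, -0.5436, -0.8961], [0.0091, 0.8031, 0.5958, 1.2182], [0.0, 0.0, 0.0, 1.0]]}
top {'fx': 520.2455, 'fy': 520.2455, 'cx': 279.0794, 'cy': 214.283, 'pose': [[0.1567, 0.7716, -0.6164, -0.8257], [-0.9875, 0.1333, -0.0843, -0.0935], [0.0171, 0.6219, 0.7829, 1.945], [0.0, 0.0, 0.0, 1.0]]}
0.1 0.9984965900609425 [[-9.35599245e-01  3.53063445e-01 -5.05958718e-04]
 [ 3.53063783e-01  9.35598754e-01 -9.67414912e-04]
 [ 1.31815504e-04 -1.08374836e-03 -9.99999404e-01]]
```

View pics/scene0.png

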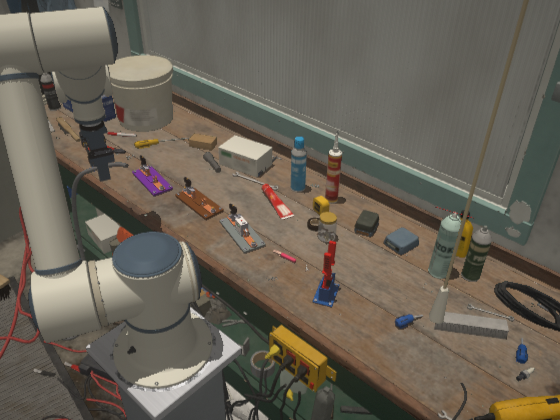

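View pics/top0.png

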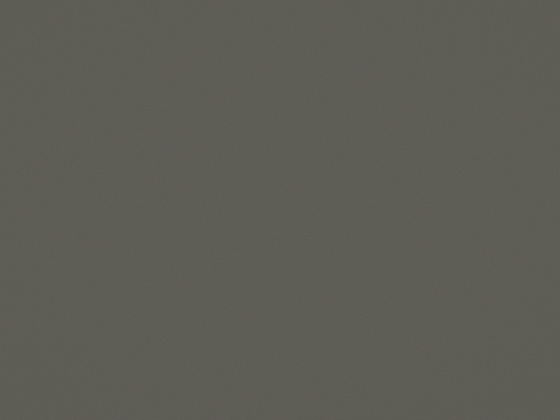

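The scene view shows the grey holder at about (242,230), the red tongs in the blue pocket at (328,275), the brown and purple look-alikes at (200,203) and (152,180), the clip at (285,256) and the jar at (327,226). The top picture is uniform grey, so it shows nothing. I'll try top once more and enlarge the scene.

Run:
```python
from bench import ctrl
import cv2, numpy as np
t=ctrl.read_camera("top"); print(t.std(), t.mean((0,1)))
s=np.mean([ctrl.read_camera("scene") for _ in range(6)],axis=0).astype(np.uint8)
cv2.imwrite("pics/scene_avg.png",s)
a=cv2.resize(s[190:260,205:285],None,fx=7,fy=7,interpolation=cv2.INTER_CUBIC)
b=cv2.resize(s[230:310,300:350],None,fx=4.5,fy=6.125,interpolation=cv2.INTER_CUBIC)
b=cv2.resize(s[232:312,300:350],(225,490),interpolation=cv2.INTER_CUBIC)
cv2.imwrite("pics/crop1.png",np.hstack([a,b]))
P=ctrl.camera_params("scene");M=np.array(P["pose"])
def ray(u,v,z):
    d=M[:3,:3]@[(u-P["cx"])/P["fx"],-(v-P["cy"])/P["fy"],-1]; return M[:3,3]+d*(z-M[2,3])/d[2]
for u,v in[(242,230),(327,300),(285,256)]: print(ray(u,v,0))
print(ctrl.camera_params("scene").keys())
```

```text
4.0179923702623155 [85.6087415  93.27110119 94.28202806]
[0.51293268 0.21605793 0.        ]
[ 0.45456267 -0.21925164  0.        ]
[0.5157235  0.01086537 0.        ]
dict_keys(['fx', 'fy', 'cx', 'cy', 'pose'])
```

View pics/crop1.png

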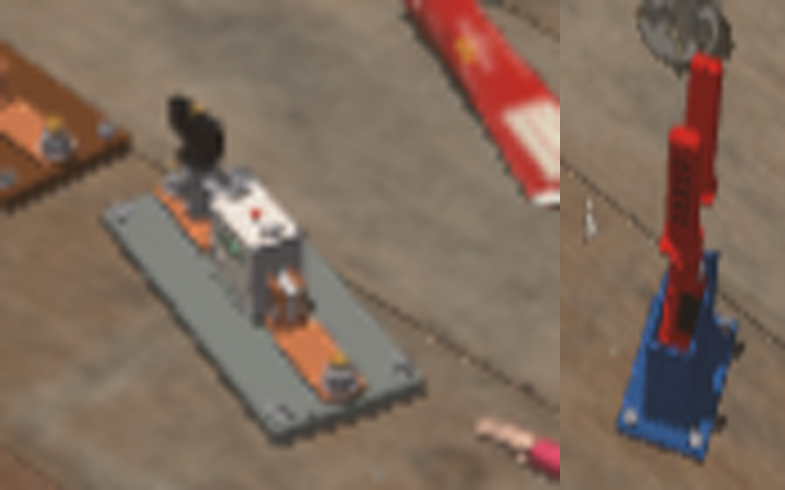

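The crop shows the holder's top face with corners at about (220,221), (245,251) and (266,245). Its +y end, with the black nut at (233,209), is up-left. The tongs' handle tops are near (327,253) and (332,242), and the pocket foot is near (314,302)–(331,307). Next I'll rectify the holder's top face and the pocket and handles.

```bash
cat > h.py <<'E'
from bench import ctrl
import cv2, numpy as np
P=ctrl.camera_params("scene");M=np.array(P["pose"])
def ray(uv,z):
    uv=np.atleast_2d(uv).astype(float)
    d=np.c_[(uv[:,0]-P["cx"])/P["fx"],-(uv[:,1]-P["cy"])/P["fy"],-np.ones(len(uv))]@M[:3,:3].T
    return M[:3,3]+d*((z-M[2,3])/d[:,2])[:,None]
def proj(X):
    c=(np.atleast_2d(X)-M[:3,3])@M[:3,:3]
    return np.c_[P["cx"]+P["fx"]*c[:,0]/-c[:,2],P["cy"]-P["fy"]*c[:,1]/-c[:,2]]
def down(yaw): # tool y (closing) along yaw (rad), z down
    c,s=np.cos(yaw),np.sin(yaw); return np.array([[s,c,0],[-c,s,0],[0,0,-1.]])
E
python3 - <<'E'
from h import *
s=cv2.imread("pics/scene_avg.png"); F=8
def up(x0,y0,x1,y1):
    return cv2.resize(s[y0:y1,x0:x1],None,fx=F,fy=F,interpolation=cv2.INTER_LINEAR),np.array([x0,y0])
def pts(m,o):
    c,_=cv2.findContours(m,cv2.RETR_EXTERNAL,cv2.CHAIN_APPROX_NONE); c=max(c,key=cv2.contourArea)
    return c[:,0]/F-0.5+0.5/F+o
I,o=up(205,190,285,260)
ref=np.median(I[300*F//7-8:300*F//7+8,220*F//7-8:220*F//7+8].reshape(-1,3),0); print("ref",ref)
m=(np.abs(I.astype(float)-ref).max(2)<28).astype(np.uint8)*255
m=cv2.morphologyEx(m,cv2.MORPH_OPEN,np.ones((9,9)))
p=pts(m,o); X=ray(p,0.012)
r=cv2.minAreaRect((X[:,:2]*1000).astype(np.float32)); print("plate",r); print(cv2.boxPoints(r))
vis=I.copy(); vis[m==0]//=3
I2,o2=up(300,225,355,312)
hsv=cv2.cvtColor(I2,cv2.COLOR_BGR2HSV)
red=((hsv[...,0]<8)|(hsv[...,0]>172))&(hsv[...,1]>150)&(hsv[...,2]>50)
blue=(hsv[...,0]>100)&(hsv[...,0]<125)&(hsv[...,1]>130)
for n,k in(("red",red),("blue",blue)):
    q=pts(k.astype(np.uint8)*255,o2)
    h=cv2.convexHull(q.astype(np.float32)); a=cv2.approxPolyDP(h,0.8,True)[:,0]
    print(n,[(np.round(u,1).tolist(),np.round(ray(u,0.0)[0,:2],3).tolist(),np.round(ray(u,0.06)[0,:2],3).tolist(),np.round(ray(u,0.196)[0,:2],3).tolist()) for u in a],sep="\n")
big=cv2.resize(I2,None,fx=.85,fy=.85)
cv2.imwrite("pics/c2.png",np.hstack([cv2.resize(vis,(400,350)),cv2.copyMakeBorder(big,0,0,0,0,0)[:350] if 0 else cv2.resize(big,(221,350))]))
E
```

```text
ref [125. 133. 130.]
plate ((612.094482421875, 253.53749084472656), (450.8057556152344, 198.08277893066406), 77.76346588134766)
[[467.52954   54.247177]
 [661.11206   12.263931]
 [756.6594   452.82782 ]
 [563.0769   494.81104 ]]
red
[([331.1000061035156, 240.1999969482422], [0.688, -0.05], [0.629, -0.092], [0.495, -0.186]), ([335.3999938964844, 241.89999389648438], [0.691, -0.067], [0.632, -0.108], [0.497, -0.2]), ([334.1000061035156, 262.3999938964844], [0.605, -0.129], [0.549, -0.167], [0.424, -0.252]), ([331.1000061035156, 279.1000061035156], [0.535, -0.171], [0.484, -0.207], [0.366, -0.288]), ([326.70001220703125, 288.1000061035156], [0.494, -0.186], [0.444, -0.221], [0.332, -0.3]), ([321.70001220703125, 286.79998779296875], [0.488, -0.171], [0.438, -0.207], [0.326, -0.288]), ([321.6000061035156, 271.1000061035156], [0.543, -0.125], [0.491, -0.163], [0.373, -0.249]), ([323.79998779296875, 253.6999969482422], [0.615, -0.077], [0.56, -0.117], [0.433, -0.208]), ([328.3999938964844, 241.89999389648438], [0.674, -0.049], [0.616, -0.091], [0.483, -0.186])]
blue
[([321.8999938964844, 279.70001220703125], [0.513, -0.152], [0.462, -0.188], [0.348, -0.271]), ([328.79998779296875, 305.1000061035156], [0.442, -0.236], [0.395, -0.269], [0.288, -0.343]), ([315.1000061035156, 301.8999938964844], [0.423, -0.198], [0.377, -0.232], [0.272, -0.31]), ([314.1000061035156, 296.8999938964844], [0.437, -0.182], [0.39, -0.217], [0.284, -0.297])]
```

View pics/c2.png

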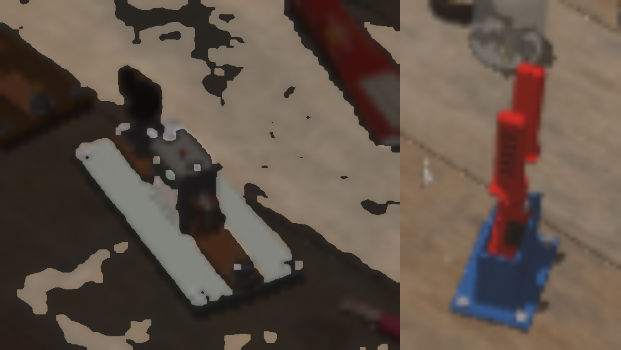

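The holder's two top-face strips segment cleanly, but the contour I picked was the table. The pocket foot's front corners are at about (313,302) and (332,307), and the handle tops at about (327.4,253) and (332.4,242). I'll use seeded components and relax the blue mask.

Run:
```python
from h import *
s=cv2.imread("pics/scene_avg.png"); F=8
def up(x0,y0,x1,y1):
    return cv2.resize(s[y0:y1,x0:x1],None,fx=F,fy=F,interpolation=cv2.INTER_LINEAR),np.array([x0,y0])
I,o=up(205,190,285,260)
m=(np.abs(I.astype(float)-[125,133,130]).max(2)<28).astype(np.uint8)
m=cv2.morphologyEx(m,cv2.MORPH_OPEN,np.ones((9,9)))
n,l=cv2.connectedComponents(m)
k=(l==l[336,224])|(l==l[360,408]); print(l[336,224],l[360,408],k.sum())
uv=np.argwhere(k)[:,::-1]/F-0.5+0.5/F+o
X=ray(uv,0.012); r=cv2.minAreaRect((X[:,:2]*1000).astype(np.float32)); print("plate",r); print(cv2.boxPoints(r)); print(proj(np.c_[cv2.boxPoints(r)/1000,[.012]*4]))
I2,o2=up(300,225,355,312)
hsv=cv2.cvtColor(I2,cv2.COLOR_BGR2HSV).astype(int)
b=I2.astype(int); blue=((b[...,0]-b[...,2])>25).astype(np.uint8)
n,l,st,_=cv2.connectedComponentsWithStats(blue); i=1+np.argmax(st[1:,4])
uv=np.argwhere(l==i)[:,::-1]/F-0.5+0.5/F+o2
h=cv2.convexHull(uv.astype(np.float32)); a=cv2.approxPolyDP(h,0.6,True)[:,0]
for u in a: print("blue",u.round(1),ray(u,0.003)[0,:2].round(4),ray(u,0.06)[0,:2].round(4))
# red sections by row
red=((b[...,2]-np.maximum(b[...,0],b[...,1]))>50)
for v in range(238,290,3):
    row=red[int((v-225+.5)*F)]; c=np.flatnonzero(row)
    if len(c): print(v,c.min()/F+299.5,c.max()/F+299.5,I2[int((v-225+.5)*F),c.min()+8:c.max():8,2].tolist())
# nut
g=cv2.cvtColor(I,cv2.COLOR_BGR2GRAY); n,l,st,ce=cv2.connectedComponentsWithStats((I.max(2)<65).astype(np.uint8))
for j in range(1,n):
    if st[j,4]>600: print("dark",st[j],(ce[j]/F-.45+o).round(1),ray(ce[j]/F-.45+o,.071)[0])
cv2.imwrite("pics/c3.png",cv2.resize(s[195:235,220:260],None,fx=12,fy=12,interpolation=cv2.INTER_CUBIC))
```

```text
7 1 145076
plate ((582.0550537109375, 255.64920043945312), (432.4945373535156, 215.900634765625), 67.4985122680664)
[[399.5636    97.1783  ]
 [599.0276    14.551529]
 [764.5465   414.12012 ]
 [565.0825   496.7469  ]]
[[242.27389003 258.23835238]
 [300.50234    241.25073643]
 [252.58505253 178.05169595]
 [201.3789674  190.3255619 ]]
blue [330.9 306.4] [ 0.4395 -0.2463] [ 0.3948 -0.2768]
blue [312.6 301.2] [ 0.4179 -0.192 ] [ 0.3741 -0.225 ]
blue [319.8 281.1] [ 0.501  -0.1525] [ 0.4533 -0.1874]
blue [322.9 276.8] [ 0.523  -0.1474] [ 0.4743 -0.1825]
blue [330.6 287.3] [ 0.5026 -0.1948] [ 0.4549 -0.2277]
blue [333.4 296.9] [ 0.476  -0.2272] [ 0.4295 -0.2586]
blue [333.6 301.1] [ 0.4625 -0.2383] [ 0.4167 -0.2691]
241 328.625 334.875 [186, 192, 177, 152, 134, 112]
244 328.375 335.375 [119, 119, 119, 121, 124, 115]
247 327.75 335.0 [120, 119, 120, 119, 119, 108, 103]
250 327.5 334.5 [119, 119, 118, 118, 116, 107]
253 323.625 334.125 [179, 200, 202, 190, 179, 159, 132, 119, 111, 101]
256 324.375 333.875 [95, 100, 101, 113, 129, 114, 106, 109, 103]
259 324.0 333.25 [79, 77, 67, 67, 92, 94, 100, 108, 99]
262 326.375 334.0 [81, 84, 93, 97, 103, 100, 95]
265 323.75 332.875 [74, 61, 72, 74, 89, 92, 111, 128, 127]
268 322.5 330.375 [117, 92, 83, 74, 75, 88, 93]
271 321.375 330.75 [185, 180, 130, 97, 92, 95, 97, 95, 97]
274 323.625 330.125 [146, 143, 114, 99, 98, 93]
277 323.875 329.375 [100, 96, 96, 97, 96]
280 323.25 325.625 [103, 96]
283 322.5 325.125 [136, 105]
286 321.5 326.0 [143, 119, 100, 89]
dark [ 197  114   57   84 2873] [232.7 209.2] [0.51185976 0.2591495  0.071     ]
```

View pics/c3.png

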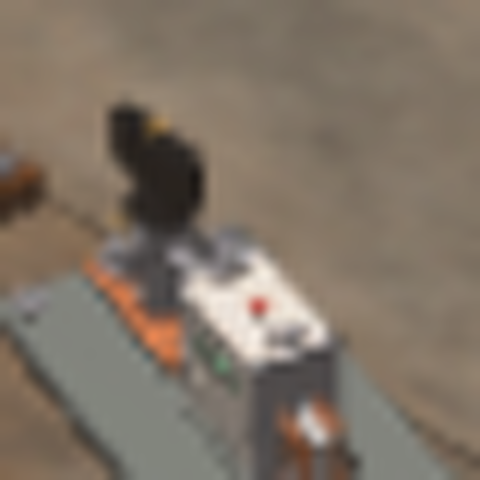

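The nut bar is centred at about (232.7,209.2) and lies roughly along the holder's y. The plate mask leaked into the table, so I'm adding a colour-difference criterion and checking the tongs' handle tops by projection.

Run:
```python
from h import *
s=cv2.imread("pics/scene_avg.png"); F=8
x0,y0=205,190; I=cv2.resize(s[190:260,205:285],None,fx=F,fy=F,interpolation=cv2.INTER_LINEAR)
b=I.astype(int)
for th in(12,18):
  m=((np.abs(b-[125,133,130]).max(2)<35)&(b[...,2]-b[...,0]<th)).astype(np.uint8)
  m=cv2.morphologyEx(m,cv2.MORPH_OPEN,np.ones((7,7)))
  n,l=cv2.connectedComponents(m); k=(l==l[336,224])|(l==l[360,408])
  uv=np.argwhere(k)[:,::-1]/F-0.5+0.5/F+[x0,y0]
  X=ray(uv,0.012); r=cv2.minAreaRect((X[:,:2]*1000).astype(np.float32)); print("plate",th,k.sum(),r)
  print(np.c_[cv2.boxPoints(r),proj(np.c_[cv2.boxPoints(r)/1000,[.012]*4])].round(1))
vis=I.copy(); vis[~k]//=3; cv2.imwrite("pics/c4.png",vis)
f=ray([259.8/12,0],0.063)  # dummy
print("label dot (fuse top) z.06:",ray([220+258/12-.5,195+305/12-.5],.060))
print("stud tip z.085:",ray([220+157/12-.5,195+125/12-.5],.085))
C=np.array([.472,-.2015]);a=np.radians(23);e=np.array([np.cos(a),np.sin(a)])
for sg in(-1,1): print(proj(np.r_[C+sg*.029*e,.195]))
```

```text
plate 12 27061 ((495.02972412109375, 201.10293579101562), (198.5288543701172, 84.29021453857422), 72.5704345703125)
[[425.1 119.  243.2 251.6]
 [505.5  93.8 265.2 243.7]
 [565.  283.2 239.4 213.1]
 [484.6 308.4 218.5 219.9]]
plate 18 30863 ((495.78717041015625, 201.5729522705078), (199.87950134277344, 85.45401000976562), 72.5704345703125)
[[425.1 119.  243.2 251.6]
 [506.6  93.4 265.5 243.6]
 [566.5 284.1 239.5 212.9]
 [485.  309.7 218.3 219.7]]
label dot (fuse top) z.06: [[0.49881073 0.20397985 0.06      ]]
stud tip z.085: [[0.51649995 0.26395978 0.085     ]]
[[327.61239111 252.64292576]]
[[332.95659785 240.41294461]]
```

View pics/c4.png

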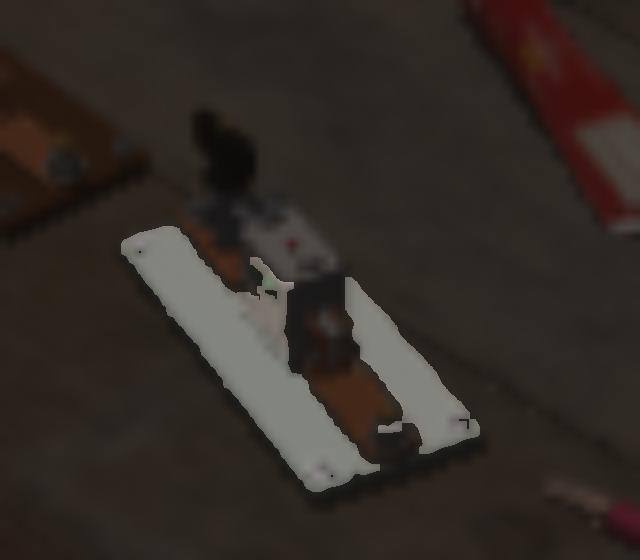

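The plate fits at 199×84 mm (expected 200×84), centred at (0.4955,0.2013) with y-axis yaw 72.6°. The predicted stud position (0.515,0.264) matches the stud tip I measured. Next comes the nut.

```bash
cat >> h.py <<'E'
HC=np.array([.4955,.2013]); HY=np.radians(72.57); hy=np.array([np.cos(HY),np.sin(HY)]); hx=np.array([hy[1],-hy[0]])
NUT=HC+.066*hy
E
python3 - <<'E'
from h import *
g=lambda d,z,off=0: ctrl.ik([*NUT,z],down(HY-np.pi/2+np.radians(d+off)))
for off in(0,180):
    print(off,[None if q is None else np.round(q,1).tolist() for q in(g(6,.069,off),g(88,.069,off))])
a,b=[(o,g(6,.069,o),g(88,.069,o)) for o in(0,180)]
ok=[c for c in(a,b) if c[1] is not None and c[2] is not None and abs(c[1][5]-c[2][5])<100]
o=min(ok,key=lambda c:abs(c[1][5]-ctrl.current_q()[5]))[0]; print("use",o)
R=down(HY-np.pi/2+np.radians(6+o))
ctrl.goto([*NUT,.13],R); ctrl.move_l([*NUT,.069],vel=.1)
cv2.imwrite("pics/n1.png",cv2.resize(ctrl.read_camera("scene")[160:260,190:290],None,fx=5,fy=5,interpolation=cv2.INTER_CUBIC))
print(ctrl.current_t(),ctrl.current_tool_pos(),ctrl.current_contact_force())
E
```

```text
Traceback (most recent call last):
  File "scipy/spatial/transform/_rotation.pyx", line 1143, in scipy.spatial.transform._rotation.Rotation.from_matrix
ValueError: Non-positive determinant (left-handed or null coordinate frame) in rotation matrix 0: [[-0.19817058  0.98016755  0.        ]
 [-0.98016755 -0.19817058  0.        ]
 [ 0.          0.         -1.        ]].
```

```bash
sed -i 's/\[\[s,c,0\],\[-c,s,0\]/[[-s,c,0],[c,s,0]/' h.py
python3 - <<'E'
from h import *
g=lambda d,z,off=0: ctrl.ik([*NUT,z],down(HY-np.pi/2+np.radians(d+off)))
a,b=[(o,g(6,.069,o),g(88,.069,o)) for o in(0,180)]
for c in(a,b): print([None if q is None else np.round(q,1).tolist() for q in c[1:]])
ok=[c for c in(a,b) if c[1] is not None and c[2] is not None and abs(c[1][5]-c[2][5])<100]
o=min(ok,key=lambda c:abs(c[1][5]-ctrl.current_q()[5]))[0]; print("use",o)
R=down(HY-np.pi/2+np.radians(6+o))
ctrl.goto([*NUT,.13],R); ctrl.move_l([*NUT,.069],vel=.1)
cv2.imwrite("pics/n1.png",cv2.resize(ctrl.read_camera("scene")[160:260,190:290],None,fx=5,fy=5,interpolation=cv2.INTER_CUBIC))
print(ctrl.current_t(),ctrl.current_tool_pos(),ctrl.current_contact_force())
E
```

```text
[[21.2, 34.7, 92.3, -0.0, 53.0, 32.7], [21.2, 34.7, 92.3, -0.0, 53.0, -49.3]]
[[21.2, 34.7, 92.3, -0.0, 53.0, -147.3], [21.2, 34.7, 92.3, -0.0, 53.0, 130.7]]
use 0
2.8833 [0.51567463 0.26450747 0.06963315] [-0.2920108   0.44691004  0.18490866]
```

View pics/n1.png

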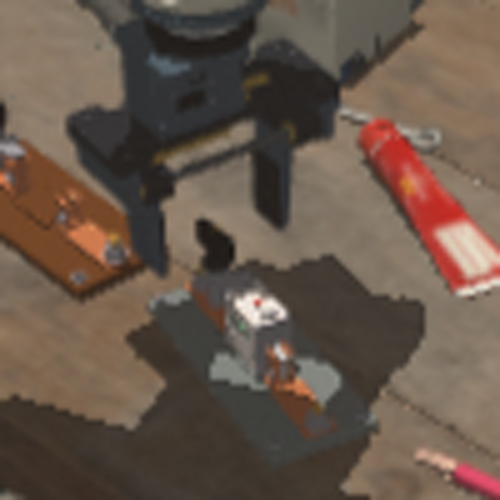

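The fingers straddle the black nut. The tips are at crop (160,270) and (280,222), with the nut at (215,243) midway between them. Now I'll close and turn.

Run:
```python
from h import *
ctrl.command_gripper(0.0); print("w",ctrl.current_grip_width()*91,ctrl.current_grasp_force(),ctrl.current_contact_force(),ctrl.current_t())
q=np.array(ctrl.current_q())
for d in(41,84):
    t=q.copy(); t[5]-=d; ctrl.movej(t); print(ctrl.current_grip_width()*91,ctrl.current_contact_force().round(1),np.round(ctrl.current_wrist_torque(),2),ctrl.current_t())
ctrl.command_gripper(1.0); p=ctrl.current_tool_pos()
ctrl.move_l([p[0],p[1],.15],vel=.2)
C=np.array([.472,-.2015])
ctrl.goto([*C,.24],down(np.radians(23)))
cv2.imwrite("pics/n2.png",np.hstack([cv2.resize(ctrl.read_camera("scene")[y:y+h,x:x+w],(400,400),interpolation=cv2.INTER_CUBIC) for x,y,w,h in((215,185,60,60),(285,205,100,100))]))
print(ctrl.current_t(),ctrl.current_tool_pos(),ctrl.current_contact_force(),np.round(ctrl.current_q(),1))
```

```text
w 10.140446543696966 29.986148178577423 [ 9.7698457  -7.0982177  -5.30391991] 4.0917
9.631345147454912 [-5.7 -2.1  4.7] [-0.45  1.09  0.12] 4.8333
9.75778547314398 [-8.1 -7.7  8.3] [-1.56  1.61  0.04] 5.6083
9.275 [ 0.47230964 -0.20072078  0.23977092] [ 0.15135763 -1.09581258 -0.37318042] [-29.7  17.7  90.5   0.   71.7 -52.8]
```

View pics/n2.png

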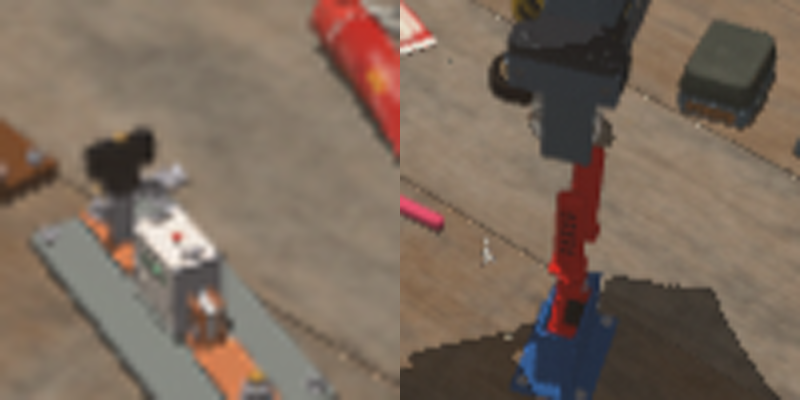

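The nut now lies across the holder with its dog pointing right at crop (170,178), clear of the fuse. The gripper is above the tongs. I'll descend with a contact guard and close a little.

Run:
```python
from h import *
p=ctrl.current_tool_pos()
e=np.array([np.cos(np.radians(23)),np.sin(np.radians(23))])
hit=ctrl.move_l([.472,-.2015,.142],vel=.12,contact_N=8); f0=np.array(ctrl.current_contact_force()); print(hit,ctrl.current_tool_pos(),f0.round(1))
if not hit:
  for w in(66,60,54):
    ctrl.command_gripper(w/91); f=np.array(ctrl.current_contact_force())-f0
    print(w,ctrl.current_grip_width()*91,round(ctrl.current_grasp_force(),1),"along x",round(f[:2]@e,1),"y",round(f[:2]@[-e[1],e[0]],1),round(f[2],1),ctrl.current_t())
```

```text
False [ 0.47236023 -0.20165783  0.14253243] [-0.6 -0.7  0.5]
66 66.21184330047532 10.5 along x 0.3 y 1.4 11.4 10.8167
60 60.3750541669391 14.6 along x -0.1 y -0.0 19.2 11.1417
54 54.00610778596966 10.7 along x 2.3 y 0.3 15.0 11.4667
```

Run:
```python
from h import *
p=ctrl.current_tool_pos(); ctrl.move_l([p[0],p[1],.27],vel=.12); print(ctrl.current_contact_force().round(1),ctrl.current_grip_width()*91,round(ctrl.current_grasp_force(),1))
ctrl.goto([*HC,.27],down(HY-np.pi/2)); ctrl.move_l([*HC,.225],vel=.1)
print(ctrl.current_t(),ctrl.current_tool_pos(),ctrl.current_grip_width()*91,round(ctrl.current_grasp_force(),1),np.round(ctrl.current_q(),1),ctrl.current_contact_force().round(1))
s=ctrl.read_camera("scene"); cv2.imwrite("pics/n3full.png",s)
cv2.imwrite("pics/n3.png",cv2.resize(s[170:250,205:275],(525,600),interpolation=cv2.INTER_CUBIC))
for z in(.164,.104,.089): print(z,proj(np.r_[ctrl.current_tool_pos()[:2],z]))
```

```text
[-0.2  0.4 -0.6] 53.91919719680385 6.1
14.7833 [0.49580548 0.20109686 0.22534659] 53.74187228966591 6.1 [15.7 20.4 88.9 -0.  70.7 33.1] [ 0.5  0.2 -1.8]
0.164 [[240.02536061 196.18193481]]
0.104 [[240.56964748 210.4762615 ]]
0.089 [[240.70246259 213.96431637]]
```

View pics/n3.png

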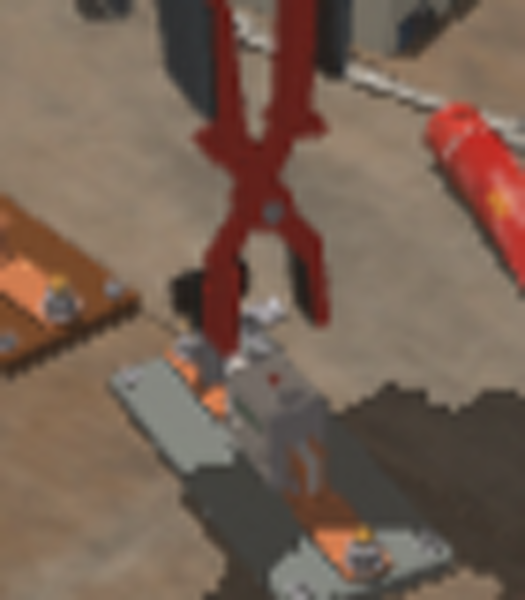

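The tongs hang upright and are held. The pivot screw is at crop (272,210), and the jaw tips at (222,350) and (318,325) straddle the fuse line. The tongs sit about 4 mm too far along +y, so I'll shift by that much. Then I'll descend with a guard, squeeze and pull.

Run:
```python
from h import *
T=HC-.004*hy
hit=ctrl.move_l([*T,.163],vel=.06,contact_N=6)
print(hit,ctrl.current_tool_pos(),ctrl.current_contact_force().round(1),ctrl.current_t())
s=ctrl.read_camera("scene"); cv2.imwrite("pics/n4.png",cv2.resize(s[170:250,205:275],(525,600),interpolation=cv2.INTER_CUBIC))
if not hit:
    ctrl.command_gripper(0.0); print(ctrl.current_grip_width()*91,round(ctrl.current_grasp_force(),1),ctrl.current_contact_force().round(1),ctrl.current_t())
    s=ctrl.read_camera("scene"); cv2.imwrite("pics/n4.png",cv2.resize(s[170:250,205:275],(525,600),interpolation=cv2.INTER_CUBIC))
```

```text
False [0.49453334 0.19756368 0.16333806] [-0.1 -0.2 -1.6] 16.0167
36.45556094242272 30.0 [ 5.8 -2.8  1.1] 16.475
```

View pics/n4.png

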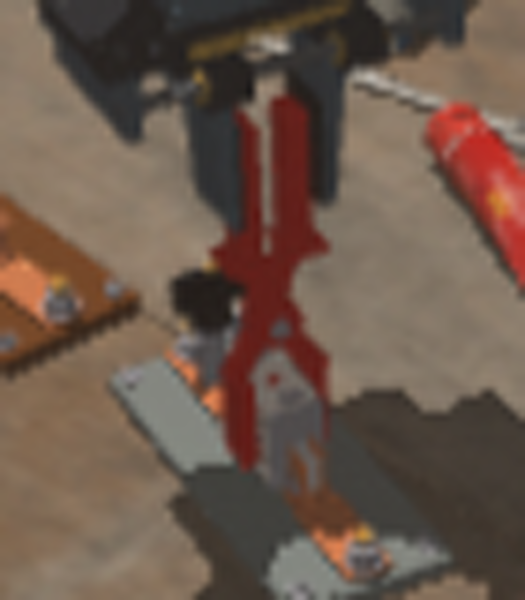

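The jaws are shut on both sides of the white body, around crop (280,410). The handle width of 36.5 mm is wider than fully shut, so the fuse is between the jaws. Now I'll pull straight up.

Run:
```python
from h import *
p=ctrl.current_tool_pos()
for z in(.178,.195,.32):
    ctrl.move_l([p[0],p[1],z],vel=.05 if z<.2 else .1); print(z,ctrl.current_contact_force().round(1),ctrl.current_grip_width()*91,ctrl.current_t())
ctrl.sleep(.8)
s=ctrl.read_camera("scene"); print(ctrl.current_contact_force().round(1),ctrl.current_tool_pos())
cv2.imwrite("pics/n5.png",cv2.resize(s[140:260,190:290],(500,600),interpolation=cv2.INTER_CUBIC))
```

```text
0.178 [ 3.  -1.7  1.3] 36.4319717182653 16.975
0.195 [-0.   0.4 -2.1] 36.64179013053421 17.4667
0.32 [-0.3 -0.3 -2.7] 36.77218882934573 18.8667
[ 0.  -0.7 -2.1] [0.495306   0.19752587 0.32000808]
```

View pics/n5.png

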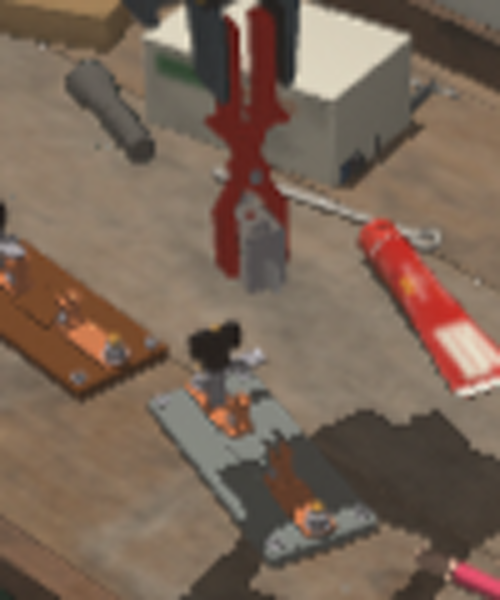

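The fuse is up in the tongs at about crop (262,240), the holder is empty, and the wrist load matches tongs plus fuse. I'm handing it in.

```bash
python3 -c "
from bench import ctrl
print(ctrl.sign_off(),ctrl.current_t())"
```

```text
the job is handed in; nothing more can be done
the job is handed in; nothing more can be done
```

Job handed in at about 20 s: I turned the wing nut about a quarter turn so its dog is off the blade, and the tongs now hold the fuse still about 17 cm above the worktop, over the empty holder.

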